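# Move the sensor plate to the test stand

### The job

The sensor plate is latched in the small parking dock: press that dock's catch button so that the plate springs free, draw the plate out, and slide it, frame end first, into the dovetail of the test stand until its catch clicks and the plate stays fully home when you let go. Feel your way gently - a light press and a light push, never forcing the plate or the button - and leave the other things on the bench alone.

Things in the scene. Friction and masses are not known exactly. Their poses are not given: they have to be found in the camera images.
- plate_block (a point): Centre of the upright steel sensor block, 36 (x) x 24 (y) x 44 mm, the grip of the loose aluminium carrier plate, taken across the 24 mm from above; connector 8 mm tall on top. Plate underside 32 mm below, plate top 22 mm below this point. Plate: dovetail 70 long (x -35 to 35), 10 thick, 50 wide below, 40 above. +x leading end, z up. 0.17 to 0.33 kg.
- plate_bar (a point): Middle of the crossbar (6 x 32 x 9 mm, nose bevelled below) at the leading end of the plate, 56 mm ahead of the block's centre, on a 32 mm wide open frame; the window behind the bar takes the catch tooth.
- park: Parking dock: plain aluminium, no foot or columns; fixed. Origin on the bench under the plate's centre when latched; +x the way a plate slides in, z up. Bed top z 14 mm, x -95 to 122, 76 wide. Undercut rails x -42 to 85 mm, tops z 25. Steel head (stop pad, then block) x 62 to 100, 36 wide, top z 36. Latched, the plate lies with its underside on the bed. Plate leaves towards -x.
- park_button (a point): Centre of the top of the parking dock's round black catch button: diameter 24 mm, 84 mm past the dock's origin, z 46 mm. Pressed straight down 6 to 8 mm (8 is its stop; 1 to 7 N) it drops the tooth, and two sprung brass pins push the plate about 50 mm back towards the mouth, where it stays. The button springs back up.
- park_catch (a joint): How far the parking dock's catch button is pressed: 0 up, 0.008 m fully down.
- stand: Test stand: the same dock on a grey foot 225 x 150 x 8 mm with two steel columns 100 mm tall at x 122, y +-60; fixed. Origin on the bench; +x the way the plate slides in, z up. Bed top z 14. Nominal latched plate centre at x 0, but its head block (stop, catch, pins as on the parking dock) is clamped at an untold setting s, -20 to +20 mm, so latching is at x = s.
- stand_stop (a joint): How far the sprung stop pad on the face of the stand's head is pushed in, m: 0 at rest, 8 N per mm. The bar meets it 2 mm after the click; 1 mm is plenty, and at 2 mm (some 24 N of push with the pins) the plate is being rammed. Both docks have such a pad.
- stand_mouth (a point): Middle of the stand's dovetail mouth, on the bed, 42 mm before the stand's origin; +x inward. Gap between rails at bed 60 mm here, narrowing in 12 mm to 52 (41 at the rail tops, 11 mm up): 1 mm clearance each side of the plate. Before the mouth the bed goes on 53 mm as a flat apron: lower the plate there (its bar fits between the rails from above), then slide.
- stand_bed (a point): Point on the stand's bed above its origin. Feel of sliding in, plate centre x from here: friction up to 2 N; pins push back from x = s - 46 mm (4 rising to 6 N); from s - 10 the tooth adds up to 6 N (12 N in all), ends at s - 1 (push drops 2 to 4 N), clicks at s + 1; at s + 3 the bar meets the sprung stop pad. 15 N is ample, 25 N is forcing. Let go before the click: pushed back out.
- weight: bystander: small brass weight with a knob, diameter 32, 46 tall, between the two docks (mm); to be left where it is
- screwdriver: bystander: screwdriver lying between the two docks, nearer the robot (mm); to be left where it is
- jar: bystander: glass jar, diameter 60, 70 tall, left of the docks (mm); to be left where it is
- tray: bystander: shallow stainless tray 240 x 170 x 30, right of the docks (mm); to be left where it is
- wrench: bystander: open-ended wrench lying left of the docks (mm); to be left where it is
- dial: bystander: dial gauge lying on its back, diameter 56, beyond the docks (mm); to be left where it is
- gaugecase: bystander: closed wooden case 60 x 110 x 30, beyond the docks (mm); to be left where it is
Things that resemble listed ones, but are neither listed nor needed, are in the scene too. Leave any green look-alike of the part that bears plate_block alone. What is shaped like the park but turquoise is not meant.

How it is judged:
By the outcome, as a careful person would: the job done as asked, in the order asked, and still so for the second after the job is handed in, with the robot touching nothing.
It also fails if it takes over 72 s, if anything falls off the work surface, if the arm or the gripper's body presses on something with over 40 N, if the wrist force passes 120 N, or if a joint passes its speed limit or range.

### The arm

A 6-joint arm with a two-finger parallel gripper is mounted at the origin on the work surface. World frame = base frame: x ahead of the robot, y to its left, z up, the work surface at z = 0. Lengths are in m, angles in rad, forces in N, time in s.
With the tool pointing down it reaches from about 0.3 to 0.85 m from the base axis. Payload 4.2 kg.
Tool frame: the origin (TCP) lies at the very end of the fingers, on their centre line; the grasp point (between the pads) lies 19 mm behind it; z points along the fingers, y is the line along which they close (so a half turn about z gives the same grasp; the last joint's range is limited). The gripper opens to 91 mm and grips with 3 to 60 N. Pads are 32 mm wide; open, the fingers measure 118 mm over their backs; the gripper's body (76 mm by 178 mm) begins 60 mm behind the grasp point.
Start: joints at [1.2, 0.32, 1.565, -0, 1.257, -0.02], TCP at [0.198, 0.54, 0.214] pointing down, gripper open.
Joint ranges: [-3.11, 3.11], [-0.84, 2.01], [0.21, 2.61], [-1.34, 4.49], [0.05, 2.63], [-2.56, 2.56]. Speed limits (rad/s): [2.57, 2.57, 3.14, 3.14, 3.14, 3.14].

### API

Orientations are given as a unit quaternion [x, y, z, w].
In Python, from plant import env, move_gripper, sense, optics gives the robot as it stands. Calls block until the motion is done:
- env.movep(position, orientation): joint-space move of the TCP to a pose.
- env.servo_line(position, attitude=None, speed=0.15, max_force=None): straight line of the TCP; attitude=None keeps the orientation; speed is the mean speed in m/s. With max_force (N) it stops when the force on the tool has changed by that much, and returns True; else False.
- env.move_joints(angles): joint-space move.
- move_gripper(opening): opening from 0.0 (shut) to 1.0 (fully open); the grip force is fixed at half the most; returns when the fingers have stopped.
- env.wait(seconds).
- env.solve_ik(position, orientation): joint angles nearest the present ones, or None.
- sense(): the state.
- optics.camera(name): name is "side" or "top"; returns a dict with "frame" (420x560x3 uint8, red, green, blue), "range_z" (420x560 float32, m along the optical axis (not along the pixel's ray), 0 where there is no reading), "mtx" (3x3 intrinsics, pixels), "R" (3x3) and "t" (3): a world point X has camera coordinates R X + t. Camera axes: x right, y down, z forward; pixel columns grow to the right and rows downward; lengths in m; the calibration is good to about 2 mm. A picture is of the moment at which its call begins.
A pose or a line that the arm cannot do raises env.IKError and nothing moves.
- env.hand_in(): hands the job in; it is judged then, once.
The state is a dict: "clock": time; "q": joint angles; "joint_velocities": joint speeds; "joint_torque": joint torques, N m; "position": TCP position; "eef_rot": TCP orientation; "contact_force": force on the tool from outside, world axes, zero at the start; "moment": the same for the moment, N m; "gripper_width": opening from 0.0 (shut) to 1.0 (fully open); "finger_force": force on a finger pad.
Only numpy, scipy, OpenCV 4.12 (cv2) and the standard library are available. Lean on these libraries where they do the work, as an engineer would, in place of code of your own. Each camera call takes 0.05 s, during which the arm holds its last target. There are 200 camera calls.

## Working session

There is one attempt and no reset: what is moved stays moved. The work goes in short steps, each a Python script; the robot and the scene stay as the last script left them, time stands still between calls to the robot, and variables do not carry over. Pictures are saved under pics/ and viewed, at most 10 in all, crops included, and the job is handed in when it is done.

```bash
mkdir -p pics; ls; python3 - <<'E'
from plant import env, move_gripper, sense, optics
import cv2,numpy as np
for n in("top","side"):
    c=optics.camera(n); cv2.imwrite(f"pics/{n}0.png",c["frame"][:,:,::-1]); np.savez(f"{n}0.npz",**c)
    R,t=c["R"],c["t"]; print(n,c["mtx"].tolist(),(-R.T@t).round(3),R.round(3).tolist())
s=sense();print(s["clock"],s["eef_rot"],s["gripper_width"])
E
```

```text
pics
top [[502.6345654756541, 0.0, 277.53775709144963], [0.0, 502.6345654756541, 205.53492624898627], [0.0, 0.0, 1.0]] [ 0.357 -0.024  1.345] [[0.026, -1.0, 0.008], [-0.995, -0.027, -0.1], [0.1, -0.006, -0.995]]
side [[414.61074691019786, 0.0, 284.87854599036467], [0.0, 414.61074691019786, 202.84415240764204], [0.0, 0.0, 1.0]] [-0.231 -0.911  0.736] [[0.765, -0.644, -0.002], [-0.324, -0.382, -0.866], [0.557, 0.663, -0.501]]
0.1 [ 1.74512960e-01  9.84654545e-01 -7.91764627e-04 -1.61855373e-04] 1.0023835712185722
```

View pics/top0.png

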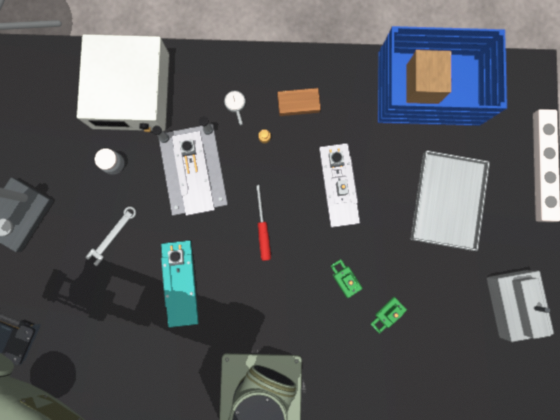

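View pics/side0.png

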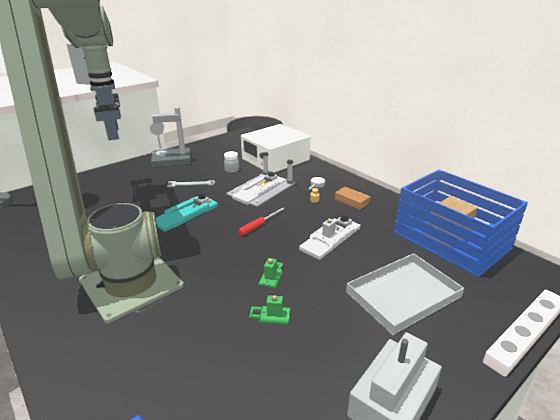

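Top view: the park is the white dock at (340,185), with the steel block at about (342,187) and the black button at (337,158). The stand is on the grey foot at (193,170), with its button at (187,146) and columns at (165,137) and (208,128). Possible confusions are the turquoise dock at (178,285) and the green carriers at (347,282) and (390,315). I choose the white dock without columns, and will check it in a crop.

```bash
python3 - <<'E'
import cv2,numpy as np
f=cv2.imread("pics/top0.png")
a=f[135:235,310:370]; b=f[115:225,150:235]
a=cv2.resize(a,None,fx=5.5,fy=5.5,interpolation=cv2.INTER_CUBIC);b=cv2.resize(b,None,fx=5,fy=5,interpolation=cv2.INTER_CUBIC)
o=np.zeros((560,790,3),np.uint8);o[:a.shape[0],:a.shape[1]]=a;o[:b.shape[0],350:350+b.shape[1]]=b
cv2.imwrite("pics/crop0.png",o)
E
cat > h.py <<'E'
import numpy as np,cv2
def load(n): return dict(np.load(n+"0.npz"))
def ray(c,u,v,z):
    """pixel -> world point on plane z"""
    d=c["R"].T@np.linalg.inv(c["mtx"])@np.array([u,v,1.]); o=-c["R"].T@c["t"]
    return o+d*(z-o[2])/d[2]
def proj(c,X):
    p=c["mtx"]@(c["R"]@np.asarray(X,float)+c["t"]); return p[:2]/p[2]
def cloud(c):
    v,u=np.mgrid[:420,:560]; z=c["range_z"].astype(float)
    P=np.stack([(u-c["mtx"][0,2])/c["mtx"][0,0]*z,(v-c["mtx"][1,2])/c["mtx"][1,1]*z,z],-1)
    return (P-c["t"])@c["R"]
E
python3 - <<'E'
from h import *
c=load("top");W=cloud(c);f=c["frame"].astype(int)
for name,(u0,u1,v0,v1) in dict(park=(312,368,136,236),stand=(172,222,130,220)).items():
    w=W[v0:v1,u0:u1];g=f[v0:v1,u0:u1]
    print(name,"heights hist",np.histogram(w[...,2],bins=np.arange(-.01,.12,.01)))
    m=((g.min(2)>150)).astype(np.uint8)
    cs,_=cv2.findContours(m,cv2.RETR_EXTERNAL,cv2.CHAIN_APPROX_NONE)
    k=max(cs,key=cv2.contourArea).reshape(-1,2)
    P=np.array([ray(c,u+u0,v+v0,.014)[:2] for u,v in k])
    r=cv2.minAreaRect((P*1000).astype(np.float32));print(r,cv2.boxPoints(r).round(1).tolist())
    mb=(g.max(2)<60)&(w[...,2]>.035)
    print("button",w[mb].mean(0),mb.sum())
E
```

```text
park heights hist (array([1785, 1571,  956,  897,  139,   77,   14,   95,   39,    1,    0,
          0]), array([-0.01,  0.  ,  0.01,  0.02,  0.03,  0.04,  0.05,  0.06,  0.07,
        0.08,  0.09,  0.1 ,  0.11]))
((551.8845825195312, -195.7537078857422), (217.90818786621094, 79.71246337890625), 9.2144775390625) [[438.0, -173.89999389648438], [450.70001220703125, -252.5], [665.7999877929688, -217.60000610351562], [653.0999755859375, -139.0]]
button [ 0.54592045 -0.13742137  0.41297065] 53
stand heights hist (array([ 310, 1616, 1656,  697,  140,   67,    3,    0,    0,    0,    0,
          0]), array([-0.01,  0.  ,  0.01,  0.02,  0.03,  0.04,  0.05,  0.06,  0.07,
        0.08,  0.09,  0.1 ,  0.11]))
((576.9640502929688, 187.6300811767578), (227.9646453857422, 130.84735107421875), 2.6804585456848145) [[460.0, 247.6999969482422], [466.20001220703125, 116.9000015258789], [693.9000244140625, 127.5999984741211], [687.7999877929688, 258.29998779296875]]
button [0.62795204 0.20114098 0.10230293] 46
```

View pics/crop0.png

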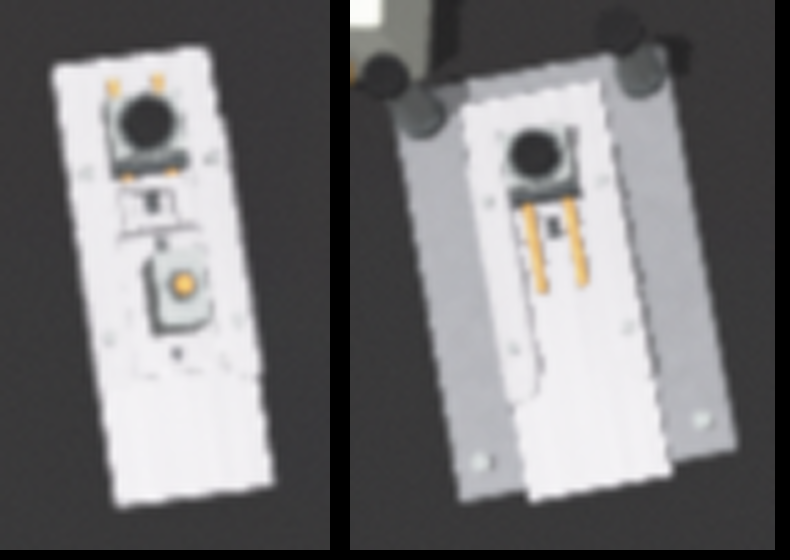

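The crop confirms it. On the left is the white park, holding the steel block with its gold connector (gripped plate) and the black button at its far end. On the right is the empty stand with foot, columns, brass pins and button. Next I measure more precisely.

```bash
cat > m.py <<'E'
from h import *
c=load("top");s=load("side")
g=c["frame"].astype(int)
def blob(f,box,mask):
    u0,u1,v0,v1=box
    m=mask[v0:v1,u0:u1].astype(np.uint8);n,l,st,ce=cv2.connectedComponentsWithStats(m)
    i=1+np.argmax(st[1:,4]);return ce[i]+[u0,v0],st[i,4]
for name,box,hub in (("park",(312,368,136,236),(326,346,147,168)),("stand",(165,222,130,222),(178,196,138,155))):
    u0,u1,v0,v1=box
    for thr in (200,):
        m=(g[v0:v1,u0:u1].min(2)>thr).astype(np.uint8)
        k=max(cv2.findContours(m,cv2.RETR_EXTERNAL,cv2.CHAIN_APPROX_NONE)[0],key=cv2.contourArea).reshape(-1,2)
        P=np.array([ray(c,u+u0,v+v0,.014)[:2]*1000 for u,v in k]).astype(np.float32)
        (cx,cy),wh,a=cv2.minAreaRect(P); a=a if wh[0]>wh[1] else a-90
        print(name,thr,"rect",cx,cy,wh,a)
        th=np.radians(a);ex=np.array([np.cos(th),np.sin(th)]);ey=np.array([-ex[1],ex[0]])
        L=(P-[cx,cy])@np.c_[ex,ey]
        for sg in(1,-1):
            q=L[(L[:,1]*sg>np.percentile(L[:,1]*sg,75)-6)&(abs(L[:,0])<100)&(L[:,1]*sg>30)]
            p=np.polyfit(q[:,0],q[:,1],1);print("  side",sg,len(q),"off",p[1],"dyaw",np.degrees(p[0]),"resid",np.std(q[:,1]-np.polyval(p,q[:,0])))
        for sg in(1,-1):
            q=L[(L[:,0]*sg>100)&(abs(L[:,1])<30)]; print("  end",sg,np.median(q[:,0]))
    b,n=blob(g,hub,g.max(2)<75);B=ray(c,*b,.046);print(" button",b,n,B.round(4))
o,n=blob(g,(334,352,178,196),(g[...,0]-g[...,2]>50));print("connector",o,n,ray(c,*o,.014+.032+.022+.008).round(4))
print("block top z",np.median(cloud(c)[183:192,340:346,2]))
for nm,X in dict(park=[.6327,-.1826,.046]).items(): print("side proj",nm,proj(s,X))
E
python3 m.py
```

```text
park 200 rect 552.2587890625 -195.47750854492188 (215.34515380859375, 76.57005310058594) 9.20881462097168
  side 1 74 off 36.960271455387854 dyaw -0.022658004497045674 resid 0.7795506396526654
  side -1 73 off -36.30815402266845 dyaw -0.13557491473311178 resid 1.1612703523365495
  end 1 106.31546873514974
  end -1 -106.42640282640707
 button [336.35185185 156.90740741] 54 [ 0.6202 -0.1825  0.046 ]
stand 200 rect 574.273681640625 200.08877563476562 (216.072021484375, 78.20402526855469) 12.438642501831055
  side 1 73 off 36.99562163108565 dyaw -0.16520813290026434 resid 1.4205391341077425
  side -1 73 off -37.520911894769185 dyaw 0.08944583076438374 resid 0.8004800867868427
  end 1 106.68157100636053
  end -1 -106.70027990046026
 button [186.58490566 145.50943396] 53 [0.6398 0.2114 0.046 ]
connector [343.  186.2] 10 [ 0.5388 -0.1968  0.076 ]
block top z 0.07019583059130707
side proj park [346.08468875 215.45886041]
```

Measurements agree within about 1–2 mm with the given geometry: the bed is 215x77, and button and connector lie on the axis. Park origin is about (538.7,-196.7) at yaw 9.1°. Stand origin is about (561.4,196.0) at yaw 12.4°, with s about -3. Next I press the button.

```bash
cat > r.py <<'E'
from plant import env, move_gripper, sense, optics
import numpy as np,cv2
class Dock:
    def __init__(s,x,y,deg):
        s.o=np.array([x,y]);t=np.radians(deg);s.R=np.array([[np.cos(t),-np.sin(t)],[np.sin(t),np.cos(t)]])
        p=np.pi/2+t/2;s.q=[np.cos(p),np.sin(p),0,0]
    def w(s,x,y,z): return [*(s.o+s.R@[x,y]),z]
    def loc(s): p=sense()["position"];return np.r_[s.R.T@(np.array(p[:2])-s.o),p[2]]*1000
    def f(s): F=np.array(sense()["contact_force"]);return np.r_[s.R.T@F[:2],F[2]]
park=Dock(.5387,-.1967,9.13); stand=Dock(.5614,.1960,12.4)
def rep(d,tag=""): 
    s=sense();print(tag,"t",round(s["clock"],2),"loc",d.loc().round(2),"F",d.f().round(2),"M",np.round(s["moment"],2),"w",round(s["gripper_width"]*91,1),"ff",np.round(s["finger_force"],1))
def snap(n,box=None,k=1):
    c=optics.camera("top" if n.startswith("top") else "side");np.savez(n+".npz",**c);f=c["frame"][:,:,::-1]
    if box: u0,u1,v0,v1=box;f=cv2.resize(f[v0:v1,u0:u1],None,fx=k,fy=k,interpolation=cv2.INTER_CUBIC)
    cv2.imwrite(f"pics/{n}.png",f)
E
python3 - <<'E'
from r import *
move_gripper(0.0)
env.movep(park.w(.084,0,.11),park.q); rep(park,"above")
env.servo_line(park.w(.084,0,.052),speed=.06); env.wait(.2); rep(park,"near")
r=env.servo_line(park.w(.084,0,.0392),speed=.01,max_force=9); print(r); rep(park,"pressed")
env.wait(.3); rep(park)
snap("side1",(290,370,200,270),5)
E
```

```text
above t 4.43 loc [ 84.37   0.76 110.16] F [-0.14 -0.92  0.24] M [ 0.03 -0.08  0.01] w 0.6 ff 0.0
near t 5.75 loc [84.21 -0.14 52.44] F [ 0.55 -0.1  -0.3 ] M [0.01 0.03 0.02] w 0.5 ff 0.0
False
pressed t 7.18 loc [8.410e+01 1.000e-02 3.929e+01] F [ 0.02 -0.35  4.23] M [0.09 0.2  0.02] w 0.7 ff 1.8
 t 7.48 loc [ 8.406e+01 -2.000e-02  3.923e+01] F [-0.83  1.45  2.66] M [ 0.13  0.14 -0.02] w 0.2 ff 1.8
```

View pics/side1.png

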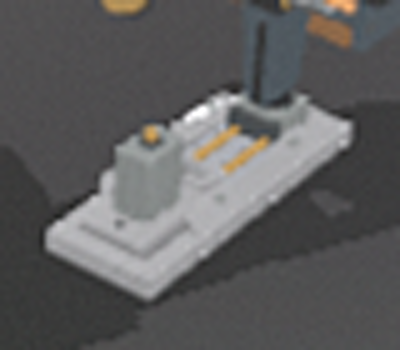

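The plate has sprung free: the brass pins are extended, and the block's connector is at about side pixel (320,226.6). I locate it by ray and grasp.

```bash
python3 - <<'E'
from r import *
from h import ray
c=dict(np.load("side1.npz"));g=c["frame"].astype(int)
m=((g[...,0]-g[...,2])>50)[220:234,312:328];v,u=np.nonzero(m);P=ray(c,u.mean()+312,v.mean()+220,.073)
l=park.R.T@(P[:2]-park.o)*1000;print("connector local",l,len(u))
x=l[0]/1000
assert -.060<x<-.040
env.servo_line(park.w(.084,0,.06),speed=.08)
env.servo_line(park.w(.084,0,.15),speed=.2)
move_gripper(.75)
env.movep(park.w(x,0,.12),park.q)
env.servo_line(park.w(x,0,.034),speed=.08,max_force=6);env.wait(.2);rep(park,"down")
move_gripper(0.0);env.wait(.2);rep(park,"gripped")
E
```

```text
connector local [-42.38148317   1.6338586 ] 7
down t 11.66 loc [-42.15  -0.17  34.46] F [-1.28 -0.52  0.31] M [ 0.07 -0.   -0.02] w 68.5 ff 0.0
gripped t 12.61 loc [-4.237e+01 -4.000e-02  3.400e+01] F [ 0.89 -0.28  0.05] M [-0.05 -0.01  0.02] w 23.9 ff 30.0
```

```bash
python3 - <<'E'
from r import *
r=env.servo_line(park.w(-.086,0,.034),speed=.04,max_force=10);rep(park,f"drawn {r}")
if not r:
    r=env.servo_line(park.w(-.086,0,.060),speed=.04,max_force=10);rep(park,f"lift {r}")
    if not r:
        env.servo_line(park.w(-.086,0,.18),speed=.15)
        env.movep(stand.w(-.090,0,.16),stand.q);env.wait(.3);rep(stand,"over")
        env.servo_line(stand.w(-.090,0,.075),speed=.1);env.wait(.2);rep(stand,"low")
        snap("side2",(215,325,140,220),6)
E
```

```text
drawn False t 13.85 loc [-8.606e+01  2.000e-02  3.398e+01] F [-1.35 -0.06 -0.88] M [0.02 0.09 0.  ] w 23.5 ff 30.0
lift False t 14.65 loc [-86.14   0.11  59.94] F [-0.36 -1.13 -2.44] M [ 0.07 -0.01  0.05] w 23.7 ff 30.0
over t 17.34 loc [-89.92  -0.66 160.06] F [-0.78 -0.58 -3.36] M [ 0.02 -0.02  0.02] w 23.8 ff 30.0
low t 18.54 loc [-8.959e+01  4.000e-02  7.561e+01] F [-0.14 -0.01 -2.55] M [ 0.04 -0.06 -0.02] w 23.8 ff 30.0
```

View pics/side2.png

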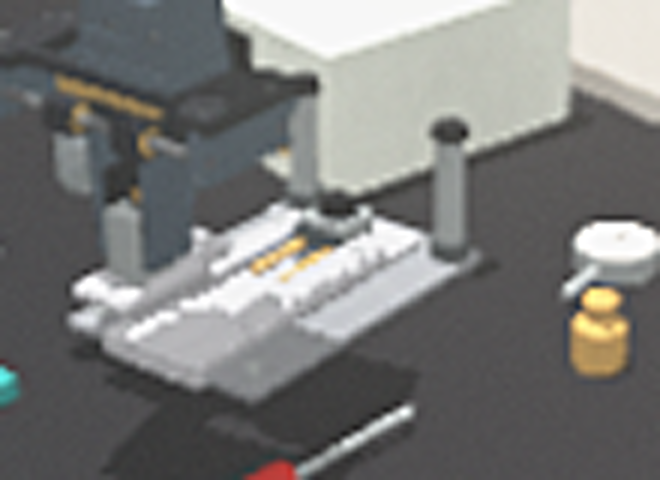

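The plate is held level, nose towards the stand mouth, about 40 mm above the apron and roughly centred between the rails. Next I lower it and enter the mouth, watching lateral force.

```bash
python3 - <<'E'
from r import *
r=env.servo_line(stand.w(-.090,0,.0345),speed=.05,max_force=5);env.wait(.2);rep(stand,f"down {r}")
y=0
if stand.loc()[2]<37:
  z=.0342
  for x in (-80,-70,-62,-56,-50):
    r=env.servo_line(stand.w(x/1000,y,z),speed=.025,max_force=8);env.wait(.1);rep(stand,f"{x} {r}")
    if r: break
E
```

```text
down True t 19.59 loc [-9.065e+01 -8.000e-02  3.399e+01] F [-0.43 -0.07  6.04] M [ 0.09 -0.16 -0.03] w 23.7 ff 30.0
-80 False t 20.32 loc [-7.981e+01  1.000e-02  3.411e+01] F [ 1.01  0.4  -0.55] M [ 0.1  -0.21 -0.03] w 24.1 ff 30.0
-70 False t 20.98 loc [-6.989e+01 -1.000e-02  3.412e+01] F [-0.23  0.25 -0.55] M [ 0.08 -0.14 -0.07] w 23.8 ff 30.0
-62 False t 21.54 loc [-61.9   -0.    34.15] F [-0.23  1.02 -1.51] M [ 0.13 -0.12  0.02] w 23.8 ff 30.0
-56 False t 22.03 loc [-55.93  -0.    34.16] F [ 0.7   0.03 -1.23] M [ 0.11 -0.12 -0.  ] w 23.8 ff 30.0
-50 False t 22.52 loc [-49.96   0.    34.11] F [ 0.58 -0.62 -1.95] M [ 0.08 -0.06  0.03] w 23.8 ff 30.0
```

```bash
python3 - <<'E'
from r import *
z=.0341
for x in (-42,-34,-26,-20,-16,-14):
    r=env.servo_line(stand.w(x/1000,0,z),speed=.03,max_force=9);env.wait(.1);rep(stand,f"{x} {r}")
    if r: break
E
```

```text
-42 False t 23.04 loc [-4.231e+01 -2.000e-02  3.416e+01] F [-2.92 -0.04  2.04] M [-0.01  0.43 -0.01] w 23.8 ff 30.0
-34 False t 23.56 loc [-3.509e+01 -2.000e-02  3.419e+01] F [-5.7   0.39  3.41] M [-0.11  0.8   0.  ] w 23.7 ff 30.0
-26 False t 24.07 loc [-2.742e+01 -1.000e-02  3.420e+01] F [-6.11  0.98  4.98] M [-0.12  0.93  0.02] w 23.9 ff 30.0
-20 False t 24.52 loc [-2.159e+01 -1.000e-02  3.421e+01] F [-6.04  0.36  5.54] M [-0.15  1.04 -0.01] w 24.0 ff 30.0
-16 False t 24.91 loc [-1.774e+01 -3.000e-02  3.423e+01] F [-6.5   0.08  5.53] M [-0.13  1.07 -0.01] w 23.6 ff 30.0
-14 False t 25.26 loc [-1.590e+01 -3.000e-02  3.423e+01] F [-7.06  0.26  6.65] M [-0.11  1.18  0.04] w 24.3 ff 30.0
```

```bash
cat > fine.py <<'E'
from r import *
import sys
a,b=map(float,sys.argv[1:3]);z=.0340
for x in np.arange(a,b+.01,1.0):
    r=env.servo_line(stand.w(x/1000,0,z),speed=.012,max_force=8)
    F=[]
    for _ in range(6): env.wait(.03);F.append(stand.f())
    F=np.mean(F,0);l=stand.loc();print(x,r,round(sense()["clock"],1),l.round(2),F.round(1))
    if r or F[0]<-15.5: break
E
python3 fine.py -13 -5
```

```text
-13.0 False 25.7 [-1.494e+01 -3.000e-02  3.425e+01] [-7.1  0.3  6.4]
-12.0 False 26.2 [-1.399e+01 -2.000e-02  3.426e+01] [-7.1  0.4  6.4]
-11.0 False 26.6 [-1.303e+01 -2.000e-02  3.424e+01] [-7.2  0.2  6.4]
-10.0 False 27.1 [-1.204e+01  2.000e-02  3.424e+01] [-7.2 -0.1  6.3]
-9.0 False 27.5 [-1.108e+01 -1.000e-02  3.426e+01] [-7.4  0.3  6.5]
-8.0 False 28.0 [-1.008e+01 -3.000e-02  3.425e+01] [-7.3  0.1  6.5]
-7.0 False 28.4 [-9.130e+00 -2.000e-02  3.426e+01] [-7.2 -0.1  6.9]
-6.0 False 28.9 [-8.490e+00 -2.000e-02  3.427e+01] [-8.4 -0.2  7.2]
-5.0 False 29.3 [-7.720e+00 -1.000e-02  3.429e+01] [-8.8  0.1  7.8]
```

```bash
python3 fine.py -4 5
```

```text
-4.0 False 29.8 [-6.81e+00  3.00e-02  3.43e+01] [-9.2  0.1  8.6]
-3.0 False 30.2 [-5.870e+00 -3.000e-02  3.432e+01] [-8.9  0.5  8.3]
-2.0 False 30.7 [-5.030e+00 -1.000e-02  3.432e+01] [-9.3 -0.1  8.5]
-1.0 False 31.1 [-4.150e+00 -3.000e-02  3.432e+01] [-9.7 -0.4  8.6]
0.0 False 31.6 [-3.25e+00 -2.00e-02  3.43e+01] [-9.6  0.1  9. ]
1.0 False 32.0 [-2.300e+00 -3.000e-02  3.436e+01] [-10.4   0.5   9.1]
2.0 False 32.5 [-1.390e+00 -3.000e-02  3.435e+01] [-10.3   0.2   9.6]
3.0 False 32.9 [-5.000e-01 -3.000e-02  3.434e+01] [-10.3   0.2   9.6]
4.0 False 33.4 [ 4.700e-01 -1.000e-02  3.432e+01] [-10.7   0.    9.9]
5.0 False 33.8 [ 2.46 -0.04 34.28] [-8.9  0.4  7.5]
```

The push dropped between 0.5 and 2.5 mm, so the tooth is passing. The click should come at about 3–4 mm, so I use finer steps.

```bash
sed -e 's/1\.0)/0.5)/' -e 's/<-15.5/<-13/' fine.py > fine2.py; python3 fine2.py 5.5 7.0
```

```text
5.5 False 34.3 [ 2.970e+00 -3.000e-02  3.428e+01] [-8.5  0.   7.9]
6.0 False 34.7 [ 3.470e+00 -1.000e-02  3.429e+01] [-8.4  0.4  7.5]
6.5 False 35.2 [ 3.93 -0.   34.26] [-8.1  0.   7.3]
7.0 False 35.6 [ 4.400e+00 -2.000e-02  3.426e+01] [-8.4  0.1  7.7]
```

```bash
sed -i 's/F\[0\]<-13/F[0]<-10/' fine2.py; python3 fine2.py 7.5 9.5
```

```text
7.5 False 36.1 [ 4.84e+00 -3.00e-02  3.43e+01] [-9.   0.3  7.6]
8.0 False 36.5 [ 4.98  0.   34.29] [-9.3  0.1  8.2]
8.5 False 37.0 [ 5.100e+00 -1.000e-02  3.431e+01] [-10.1  -0.    9.1]
```

The stop pad was touched at 4.8 mm and pushed in about 0.3 mm, so the click point is past. Next I ease back and feel whether the catch holds.

```bash
python3 - <<'E'
from r import *
for x in (6.5,5,4,3,2,1,0,-1):
    env.servo_line(stand.w(x/1000,0,.0342),speed=.02)
    F=[]
    for _ in range(5): env.wait(.03);F.append(stand.f())
    F=np.mean(F,0);print(x,round(sense()["clock"],1),stand.loc().round(2),F.round(1))
    if F[0]>-0.5: break
E
```

```text
6.5 37.4 [ 4.34 -0.   34.27] [-6.9  0.1  5.4]
5 37.8 [ 3.640e+00 -3.000e-02  3.422e+01] [-6.3  0.   4.3]
4 38.2 [ 3.14  0.   34.2 ] [-5.7  0.2  3.7]
3 38.6 [ 2.480e+00 -2.000e-02  3.416e+01] [-5.1  0.4  3.9]
2 39.0 [ 1.77 -0.   34.16] [-4.9 -0.4  3.3]
1 39.5 [1.570e+00 1.000e-02 3.413e+01] [-1.5  0.  -0.3]
0 39.9 [ 1.400e+00 -1.000e-02  3.414e+01] [ 4.5 -0.4 -6.3]
```

The catch holds: the plate stops at 1.5 mm and resists a 4.5 N pull. I relieve the force, release and look.

```bash
python3 - <<'E'
from r import *
env.servo_line(stand.w(.0009,0,.0342),speed=.02);env.wait(.1);rep(stand,"neutral")
move_gripper(.5);env.wait(.2);rep(stand,"open")
r=env.servo_line(stand.w(.0015,0,.10),speed=.06,max_force=6);print(r)
env.servo_line(stand.w(.0015,0,.20),speed=.2)
env.movep([.35,.05,.30],stand.q);env.wait(.3);rep(stand)
snap("top3",(150,235,115,225),5);snap("side3",(215,325,140,220),6)
E
```

```text
neutral t 40.23 loc [ 1.400e+00 -1.000e-02  3.423e+01] F [ 5.33  0.57 -7.6 ] M [ 0.21 -0.9  -0.  ] w 23.7 ff 30.0
open t 40.96 loc [8.20e-01 2.00e-02 3.42e+01] F [ 0.77 -0.17 -0.  ] M [0.08 0.05 0.04] w 45.3 ff 0.0
False
 t 44.23 loc [-237.29  -97.05  299.54] F [ 0.05 -0.63  0.48] M [-0.    0.01 -0.07] w 45.4 ff 0.0
```

View pics/top3.png

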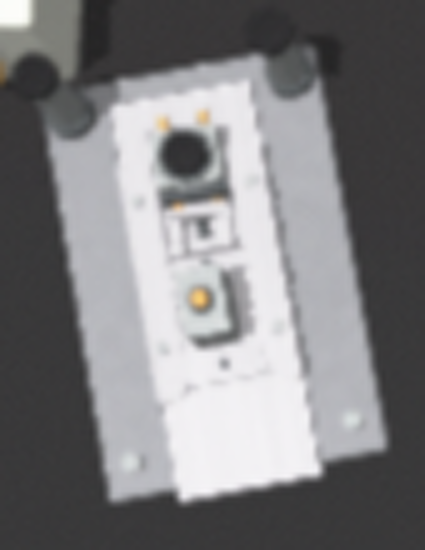

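View pics/side3.png

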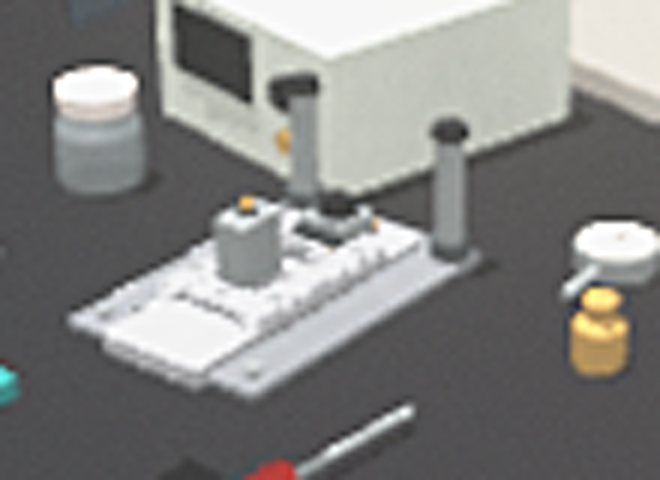

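Four seconds after release the plate is still fully home. In the top crop the block is at (200,300) and the bar sits at the head by (205,215) with the pins pushed in, the same as it looked when latched in the park. The bystanders visible in these crops have not moved. I hand in.

```bash
python3 -c "
from r import *
print(env.hand_in())"
```

```text
the job is handed in; nothing more can be done
None
```

The sensor plate is latched in the test stand: its catch held against a gentle 4–5 N pull-back, it stayed home after release, and the job was handed in at about 44 s with the arm clear.

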